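Tap the proud cardboard stars home in gluing order

ROBOT

A 6-joint arm with a two-finger parallel gripper is mounted at the origin on the work surface. World frame = base frame: x ahead of the robot, y to its left, z up, the work surface at z = 0. Lengths are in m, angles in rad, forces in N, time in s.
With the tool pointing down it reaches from about 0.275 to 0.75 m from the base axis. Payload 10.2 kg.
Tool frame: the origin (TCP) lies between the finger pads, 19 mm behind the fingertips; this is the grasp point; z points along the fingers, y is the line along which they close (so a half turn about z gives the same grasp; the last joint's range is limited). The gripper opens to 88 mm and grips with 3 to 60 N. Pads are 18 mm wide; open, the fingers measure 123 mm over their backs; the gripper's body (75 mm by 187 mm) begins 45 mm behind the grasp point.
Start: joints at [-1.378, 0.313, 1.498, -0, 1.331, -0.223], TCP at [0.212, -0.48, 0.257] pointing down, gripper open.
Joint ranges: [-2.94, 2.94], [-0.97, 2.17], [0.19, 2.56], [-1.23, 4.37], [0.02, 3.11], [-2.88, 2.88]. Speed limits (rad/s): [2.39, 2.39, 3.01, 3.14, 3.14, 3.14].

INTERFACE

Orientations are given as a 3x3 rotation matrix whose columns are the frame's x, y, z axes.
In Python, from rig import ctrl gives the robot as it stands.
- The arm moves only by the tool carry_out, never from a script. Its argument "plan" is a list of rows, each a list of 7 numbers: the turn, a rotation vector about the tool's x, y, z in units of pi/2 rad (1.0 is pi/2 rad), then the shift along the tool's x, y, z in units of 0.025 m (1.0 is 0.025 m), then the opening, from -1 (shut) to 1 (fully open). A call has 1 to 20 rows; each row shifts and turns the commanded pose from where the row before left it, along the tool's axes as they then stand; what a row does not reach is not made up. A row lasts 1/12 s, in which the tool goes at most 41.7 mm and 7.16 degrees, less where a joint would pass 70% of its speed; a pose out of reach is approached as far as the arm can. A call with a number of a shift or a turn outside -1 to 1 is refused whole. A call with a gripper value outside its range is refused whole. The fingers move at their own pace and stop on an object; "squeeze" is the grip in N (left out, the last holds). Time passes only in rows, so rows that do not move let the fingers close. It gives the time, the measured TCP pose, the force, the opening and the grip force at its end, in the units of the state.
- ctrl.observe(): the state, without advancing time (a new reading comes with each control period).
- ctrl.get_image(name): name is "scene" or "top" or "wrist"; returns (picture, depth): 420x560x3 uint8, red, green, blue; 420x560 float32, m along the optical axis (not along the pixel's ray), 0 where there is no reading.
- ctrl.camera_params(name): a dict with "K" (3x3 intrinsics, pixels), "extrinsics" (4x4, takes a point from camera to world coordinates); the wrist camera has in their place "hand_eye" (4x4, takes a point from camera to tool coordinates, whose origin is the TCP and whose axes are the flange's). Camera axes: x right, y down, z forward; pixel columns grow to the right and rows downward; lengths in m; the calibration is good to about 2 mm. A picture is of the moment at which its call begins: read the wrist's pose just before it. camera_params takes no time and is no camera call.
- ctrl.hand_in(): hands the job in; it is judged then, once.
The state is a dict: "t": time; "qpos": joint angles; "joint_velocities": joint speeds; "joint_torque": joint torques, N m; "eef_pos": TCP position; "ee_rot": TCP orientation; "ft_force": force on the tool from outside, world axes, zero at the start; "torque": the same for the moment, N m; "width": opening from 0.0 (shut) to 1.0 (fully open); "grasp_force": force on a finger pad.
Only numpy, scipy, OpenCV 4.12 (cv2) and the standard library are available. Lean on these libraries where they do the work, as an engineer would, in place of code of your own. Each camera call takes 0.05 s, during which the arm holds its last target. There are 200 camera calls.

TASK

The top star of each glued cardboard pile still stands a little proud on its dowels. With the closed fingertips, lightly tap the coloured dot of each star so that it goes fully down onto its pile, first the yellow one, then the blue, then the red. Do not crush, shove or lift the piles, do not touch the one with the green dot, which is still drying, and leave everything else on the bench where it is.

Things in the scene. Friction and masses are not known exactly. Their poses are not given: they have to be found in the camera images.
- stack_yellow: loose pile of six-armed cardboard stars, 120 mm across, 57 mm high, about 0.6 kg, yellow dot on top; origin: centre of its underside, z up. From below: 12 mm plywood star, 30 mm springy pile, gap of 6 to 8 mm with its three dowels, 6 mm top star. The pile gives 1 mm per 1.5 N and springs back; over 15 N crushes it
- dot_yellow (a point): centre of the yellow dot, 44 mm across, in the middle of the top face of that pile's top star (about 57 mm above the table while the star stands proud, 49 mm when it is home); moves with the star
- star_yellow (a joint): how far the top star with the yellow dot has gone down its dowels, m: starts between 0 and 0.002, 0.008 is fully home on the pile; needs about 2.5 N, and it stays where it is left
- stack_blue: loose pile of six-armed cardboard stars, 120 mm across, 57 mm high, about 0.6 kg, blue dot on top; origin: centre of its underside, z up. From below: 12 mm plywood star, 30 mm springy pile, gap of 6 to 8 mm with its three dowels, 6 mm top star. The pile gives 1 mm per 1.5 N and springs back; over 15 N crushes it
- dot_blue (a point): centre of the blue dot, 44 mm across, in the middle of the top face of that pile's top star (about 57 mm above the table while the star stands proud, 49 mm when it is home); moves with the star
- star_blue (a joint): how far the top star with the blue dot has gone down its dowels, m: starts between 0 and 0.002, 0.008 is fully home on the pile; needs about 2.5 N, and it stays where it is left
- stack_red: loose pile of six-armed cardboard stars, 120 mm across, 57 mm high, about 0.6 kg, red dot on top; origin: centre of its underside, z up. From below: 12 mm plywood star, 30 mm springy pile, gap of 6 to 8 mm with its three dowels, 6 mm top star. The pile gives 1 mm per 1.5 N and springs back; over 15 N crushes it
- dot_red (a point): centre of the red dot, 44 mm across, in the middle of the top face of that pile's top star (about 57 mm above the table while the star stands proud, 49 mm when it is home); moves with the star
- star_red (a joint): how far the top star with the red dot has gone down its dowels, m: starts between 0 and 0.002, 0.008 is fully home on the pile; needs about 2.5 N, and it stays where it is left
- stack_green: loose pile of six-armed cardboard stars, 120 mm across, 57 mm high, about 0.6 kg, green dot on top; origin: centre of its underside, z up. From below: 12 mm plywood star, 30 mm springy pile, gap of 6 to 8 mm with its three dowels, 6 mm top star. The pile gives 1 mm per 1.5 N and springs back; over 15 N crushes it; still drying: not to be touched
- dot_green (a point): centre of the green dot, 44 mm across, in the middle of the top face of that pile's top star (about 57 mm above the table while the star stands proud, 49 mm when it is home); moves with the star
- star_green (a joint): how far the top star with the green dot has gone down its dowels, m: starts between 0 and 0.002, 0.008 is fully home on the pile; needs about 2.5 N, and it stays where it is left
- glue_bottle: white bottle with a red cap, 56 mm across, 140 mm high; a bystander, loose; origin in the middle of its underside
- offcut: light wood offcut, 45 x 85 x 28 mm, long along its y; a bystander, loose; origin in the middle of its underside
- tape_roll: beige roll of tape lying flat, 88 mm across, 24 mm high; a bystander, loose; origin in the middle of its underside
- carton: small white carton, 55 x 55 x 90 mm; a bystander, loose; origin in the middle of its underside
- cup: clear plastic cup, 72 mm across, 85 mm high; a bystander, loose; origin in the middle of its underside
- screwdriver: screwdriver lying on the table, about 0.2 m long, a bystander, loose
- clamp: orange clamp lying on the table, 120 x 50 x 48 mm; a bystander, loose; origin in the middle of its underside

How it is judged:
By the outcome, as a careful person would: the job done as asked, in the order asked, and still so for the second after the job is handed in, with the robot touching nothing.
It also fails if it takes over 58 s, if anything falls off the work surface, if the arm or the gripper's body presses on something with over 40 N, if the wrist force passes 120 N, or if a joint passes its speed limit or range.

## Working session

There is one attempt and no reset: what is moved stays moved. The work goes in short steps, Python scripts to look and compute and a tool call to move; the robot and the scene stay as the last step left them, time stands still between calls to the robot, and variables do not carry over. Pictures are saved under pics/ and viewed, at most 10 in all, crops included, and the job is handed in when it is done.

Besides the shell and the picture viewer there is one more tool, called after "Call:" as a command line: name --pt "numbers of a row" for each row, then --argument value for the rest. carry_out: Moves the arm, as the interface text tells. Its arguments: {"type":"object","properties":{"plan":{"type":"array"},"squeeze":{"type":"number"}},"required":["plan"]}

```bash
mkdir -p pics; ls; python3 - <<'E'
from rig import ctrl
import cv2,numpy as np
s=ctrl.observe();print(s['t'],s['eef_pos'],s['ee_rot'],s['ft_force'],s['width'])
for n in('top','scene'):
    p,d=ctrl.get_image(n);cv2.imwrite(f'pics/{n}0.png',p[:,:,::-1]);np.savez(f'{n}0.npz',p=p,d=d)
    print(ctrl.camera_params(n))
print(ctrl.camera_params('wrist'))
E
```

```text
pics
0.0 [ 0.21200398 -0.48006513  0.25687027] [[ 9.14800378e-01  4.03906204e-01 -2.16206608e-04]
 [ 4.03906145e-01 -9.14799574e-01  1.25103331e-03]
 [ 3.07514405e-04 -1.23177293e-03 -9.99999194e-01]] [ 0.42825231 -0.72452464  0.95746288] 0.9977120168508251
{'K': array([[398.81426676,   0.        , 283.0580491 ],
       [  0.        , 398.81426676, 203.84724496],
       [  0.        ,   0.        ,   1.        ]]), 'extrinsics': array([[ 0.0034437 , -0.99872506,  0.05036274,  0.53694227],
       [-0.99993614, -0.00398122, -0.01057663,  0.01664859],
       [ 0.01076365, -0.0503231 , -0.99867499,  1.11360676],
       [ 0.        ,  0.        ,  0.        ,  1.        ]])}
{'K': array([[491.20399737,   0.        , 285.04385104],
       [  0.        , 491.20399737, 215.172513  ],
       [  0.        ,   0.        ,   1.        ]]), 'extrinsics': array([[-0.3073771 ,  0.75605809, -0.5778369 ,  1.22601357],
       [ 0.95151935,  0.25148317, -0.17710772,  0.18656902],
       [ 0.01141254, -0.60426185, -0.79670407,  0.93207899],
       [ 0.        ,  0.        ,  0.        ,  1.        ]])}
{'K': array([[320.5499205 ,   0.        , 278.87547992],
       [  0.        , 320.5499205 , 210.17504644],
       [  0.        ,   0.        ,   1.        ]]), 'hand_eye': array([[-9.99371936e-04, -9.50474810e-01, -3.10799994e-01,
         8.12089915e-02],
       [ 9.99999410e-01, -1.08219906e-03,  9.40527657e-05,
        -7.11345137e-04],
       [-4.25742246e-04, -3.10799717e-01,  9.50475331e-01,
        -1.27272369e-01],
       [ 0.00000000e+00,  0.00000000e+00,  0.00000000e+00,
         1.00000000e+00]])}
```

View pics/top0.png

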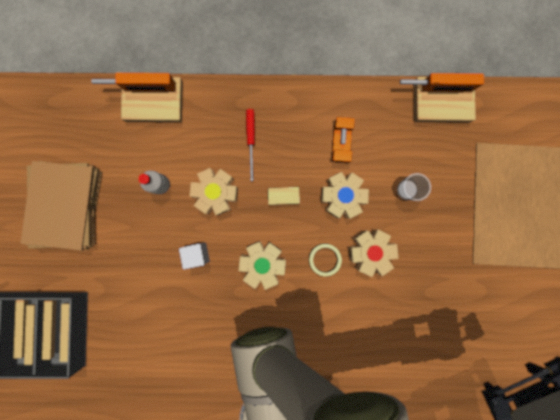

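View pics/scene0.png

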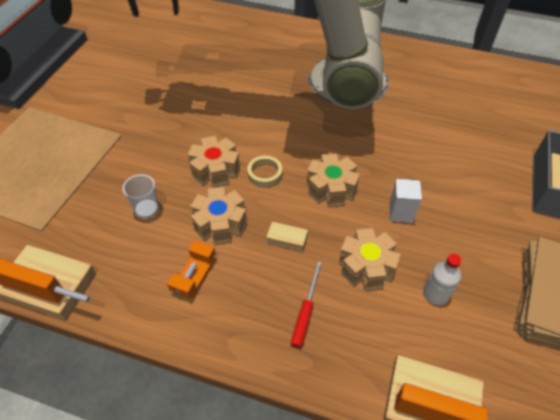

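The top picture shows yellow at (213,191), blue (346,195), red (375,253) and green (262,266). In the scene picture they are at (370,252), (218,208), (213,154) and (333,172). The bottle stands beside yellow at about (155,184) in the top picture.

```bash
cat > m.py <<'E'
import cv2,numpy as np
from rig import ctrl
H={'yellow':(24,34),'blue':(105,125),'red':(0,6),'green':(50,85)}
seed={'top':dict(yellow=(213,191),blue=(346,195),red=(375,253),green=(262,266)),
      'scene':dict(yellow=(370,252),blue=(218,208),red=(213,154),green=(333,172))}
def dot(p,c,uv):
    h=cv2.cvtColor(p,cv2.COLOR_RGB2HSV);a,b=H[c]
    m=cv2.inRange(h,(a,170,90),(b,255,255))
    if c=='red': m|=cv2.inRange(h,(172,170,90),(180,255,255))
    n,l,st,ce=cv2.connectedComponentsWithStats(m)
    i=min(range(1,n),key=lambda i:np.hypot(*(ce[i]-uv))-(1e3 if st[i,4]>80 else 0))
    return ce[i],l==i,st[i]
def ray(n,uv):
    P=ctrl.camera_params(n);E=P['extrinsics']
    return E[:3,3],E[:3,:3]@np.linalg.inv(P['K'])@[*uv,1]
def tri(r):
    A=[];b=[]
    for o,d in r:
        d=d/np.linalg.norm(d);M=np.eye(3)-np.outer(d,d);A.append(M);b.append(M@o)
    A=np.vstack(A);b=np.hstack(b);x=np.linalg.lstsq(A,b,rcond=None)[0];return x,np.linalg.norm(A@x-b)
E
python3 - <<'E'
from m import *
np.set_printoptions(precision=4,suppress=True)
for c in H:
    r=[]
    for n in seed:
        z=np.load(n+'0.npz');uv,m,st=dot(z['p'],c,seed[n][c]);o,d=ray(n,uv);r.append((o,d))
        k=np.median(z['d'][m]);print(c,n,uv,st[2:],'depth pt',o+d*k)
    print('  tri',*tri(r))
z=np.load('top0.npz')
for nm,uv in dict(bottlecap=(144,179),bottle=(160,187),carton=(191,256),cup=(407,188),clamp=(343,140),offcut=(284,196)).items():
    o,d=ray('top',uv);print(nm,o+d*z['d'][uv[1],uv[0]])
E
```

```text
yellow top [212.3905 190.7219] [ 15  15 169] depth pt [0.6243 0.193  0.0571]
yellow scene [370.2509 251.1091] [ 21  17 275] depth pt [0.6252 0.1932 0.0567]
  tri [0.6244 0.1932 0.0557] 2.5088502826251198e-05
blue top [345.5285 194.6179] [ 12  12 123] depth pt [ 0.6155 -0.1608  0.056 ]
blue scene [217.359  207.2692] [ 16  12 156] depth pt [ 0.6176 -0.1603  0.0561]
  tri [ 0.6158 -0.1613  0.0534] 8.47748784132044e-05
red top [374.7919 252.9595] [ 15  15 173] depth pt [ 0.4611 -0.2378  0.0556]
red scene [212.5253 152.8481] [ 16  12 158] depth pt [ 0.4629 -0.2379  0.0556]
  tri [ 0.4611 -0.2386  0.0535] 0.0004027832879037057Traceback (most recent call last):
  File "<stdin>", line 6, in <module>
  File "m.py", line 11, in dot
    i=min(range(1,n),key=lambda i:np.hypot(*(ce[i]-uv))-(1e3 if st[i,4]>80 else 0))
ValueError: min() iterable argument is empty
```

Call:
carry_out --pt "0 0 -0.0735 0 0 0 -1" --pt "0 0 -0.0735 0 0 0 -1" --pt "0 0 -0.0735 0 0 0 -1" --pt "0 0 -0.0735 0 0 0 -1" --pt "0 0 -0.0735 0 0 0 -1" --pt "0 0 -0.0735 0 0 0 -1" --pt "0 0 -0.0735 0 0 0 -1" --pt "0 0 -0.0735 0 0 0 -1" --pt "0 0 -0.0735 0 0 0 -1" --pt "0 0 -0.0735 0 0 0 -1" --pt "0 0 0 0 0 0 -1" --pt "0 0 0 0 0 0 -1" --squeeze 5

```text
t: 1.1
eef_pos: [0.212, -0.4802, 0.2572]
ee_rot: [[0.004, 1.0, -0.0], [1.0, -0.004, 0.001], [0.001, -0.0, -1.0]]
ft_force: [-0.8, 0.4, 0.0]
width: 0.121
grasp_force: 0.0
```

```bash
python3 - <<'E'
from m import *
np.set_printoptions(precision=4,suppress=True)
z=np.load('top0.npz')
for nm,uv in dict(bottlecap=(144,179),bottle=(160,187),carton=(191,256),cup=(407,188),clamp=(343,140),offcut=(284,196),green=(262,266)).items():
    o,d=ray('top',uv);print(nm,o+d*z['d'][uv[1],uv[0]])
s=ctrl.observe();print(s['t'],s['eef_pos'],s['ee_rot'],s['ft_force'],s['width'],s['qpos'])
E
```

```text
bottlecap [0.6453 0.3459 0.1412]
bottle [0.6318 0.3259 0.0765]
carton [0.4545 0.2402 0.0883]
cup [ 0.6389 -0.3427  0.0021]
clamp [ 0.7656 -0.1572  0.0406]
offcut [0.6129 0.0027 0.0314]
green [0.426  0.0604 0.0541]
1.1 [ 0.212  -0.4802  0.2572] [[ 0.004   1.     -0.0001]
 [ 1.     -0.004   0.0006]
 [ 0.0006 -0.0001 -1.    ]] [-0.7825  0.4085  0.037 ] 0.12080862714846044 [-1.3784  0.3131  1.498   0.      1.331  -1.3745]
```

Call:
carry_out --pt "0 0 0 0.5 0.3 0 -1" --pt "0 0 0 0.96 0.59 0 -1" --pt "0 0 0 0.96 0.59 0 -1" --pt "0 0 0 0.96 0.59 0 -1" --pt "0 0 0 0.96 0.59 0 -1" --pt "0 0 0 0.96 0.59 0 -1" --pt "0 0 0 0.96 0.59 0 -1" --pt "0 0 0 0.96 0.59 0 -1" --pt "0 0 0 0.96 0.59 0 -1" --pt "0 0 0 0.96 0.59 0 -1" --pt "0 0 0 0.96 0.59 0 -1" --pt "0 0 0 0.96 0.59 0 -1" --pt "0 0 0 0.96 0.59 0 -1" --pt "0 0 0 0.96 0.59 0 -1" --pt "0 0 0 0.96 0.59 0 -1" --pt "0 0 0 0.96 0.59 0 -1" --pt "0 0 0 0.96 0.59 0 -1" --pt "0 0 0 0.96 0.59 0 -1" --pt "0 0 0 0.96 0.59 0 -1" --pt "0 0 0 0.5 0.3 0 -1"

```text
t: 2.77
eef_pos: [0.4931, -0.0202, 0.2573]
ee_rot: [[0.001, 1.0, 0.0], [1.0, -0.001, 0.001], [0.001, 0.0, -1.0]]
ft_force: [-0.1, 0.5, 0.2]
width: 0.006
grasp_force: 0.0
```

Call:
carry_out --pt "0 0 0 0.9 0.55 0 -1" --pt "0 0 0 0.9 0.55 0 -1" --pt "0 0 0 0.9 0.55 0 -1" --pt "0 0 0 0.9 0.55 0 -1" --pt "0 0 0 0.9 0.55 0 -1" --pt "0 0 0 0.9 0.55 0 -1" --pt "0 0 0 0.9 0.55 0 -1" --pt "0 0 0 0.9 0.55 0 -1" --pt "0 0 0 0.5 0.2 0 -1" --pt "0 0 0 0 0 0 -1" --pt "0 0 0 0 0 0 -1" --pt "0 0 0 0 0 0 -1"

```text
t: 3.77
eef_pos: [0.6072, 0.1686, 0.2575]
ee_rot: [[0.002, 1.0, -0.0], [1.0, -0.002, -0.0], [-0.0, -0.0, -1.0]]
ft_force: [0.1, -0.0, -0.5]
width: 0.008
grasp_force: 0.0
```

Call:
carry_out --pt "0 0 0 0.5 0.35 0 -1" --pt "0 0 0 0.48 0.35 0 -1" --pt "0 0 0 0 0 0.5 -1" --pt "0 0 0 0 0 0.7 -1" --pt "0 0 0 0 0 0.7 -1" --pt "0 0 0 0 0 0.7 -1" --pt "0 0 0 0 0 0.7 -1" --pt "0 0 0 0 0 0.7 -1" --pt "0 0 0 0 0 0.7 -1" --pt "0 0 0 0 0 0.7 -1" --pt "0 0 0 0 0 0.6 -1" --pt "0 0 0 0 0 0.4 -1" --pt "0 0 0 0 0 0.2 -1" --pt "0 0 0 0 0 0 -1" --pt "0 0 0 0 0 0 -1" --pt "0 0 0 0 0 0 -1"

```text
t: 5.1
eef_pos: [0.6258, 0.1935, 0.0936]
ee_rot: [[0.001, 1.0, 0.002], [1.0, -0.001, 0.0], [0.0, 0.002, -1.0]]
ft_force: [0.6, -0.5, 0.1]
width: 0.006
grasp_force: 0.0
```

```bash
python3 - <<'E'
from m import *
s=ctrl.observe();print(s['t'],s['eef_pos'],s['ft_force'],s['width'])
p,d=ctrl.get_image('scene')
cv2.imwrite('pics/a1.png',cv2.resize(p[120:320,180:480,::-1],None,fx=2.6,fy=2.6))
E
```

```text
5.1 [0.62580269 0.19345669 0.09358445] [ 0.59884452 -0.48342298  0.11611235] 0.005850356162561779
```

View pics/a1.png

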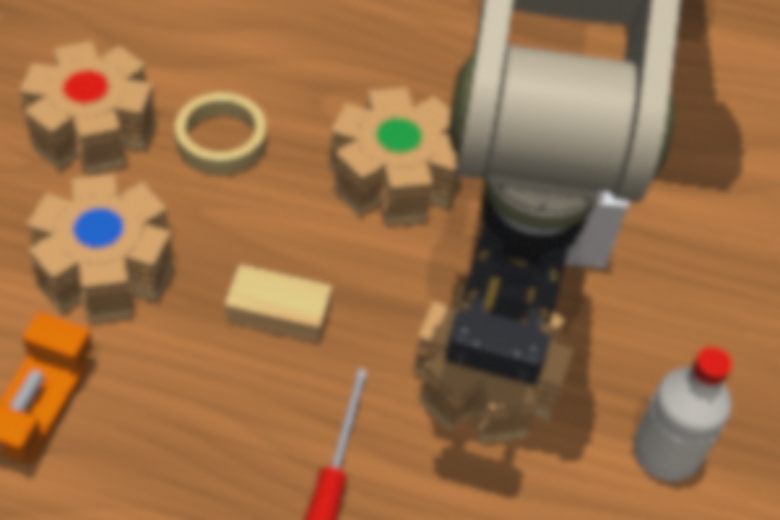

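The gripper is centred over the yellow star (crop ~(495,380)), clear of the bottle and everything else.

Call:
carry_out --pt "0 0 0 0 0 0.2 -1" --pt "0 0 0 0 0 0.2 -1" --pt "0 0 0 0 0 0.18 -1" --pt "0 0 0 0 0 0.04 -1" --pt "0 0 0 0 0 0.04 -1" --pt "0 0 0 0 0 0.04 -1" --pt "0 0 0 0 0 0.04 -1" --pt "0 0 0 0 0 0.04 -1" --pt "0 0 0 0 0 0.04 -1" --pt "0 0 0 0 0 0.04 -1" --pt "0 0 0 0 0 0.04 -1" --pt "0 0 0 0 0 0 -1" --pt "0 0 0 0 0 0 -1"

```text
t: 6.23
eef_pos: [0.6254, 0.1936, 0.07]
ee_rot: [[0.0, 1.0, 0.0], [1.0, -0.0, 0.0], [0.0, 0.0, -1.0]]
ft_force: [-1.3, -1.4, 1.8]
width: 0.003
grasp_force: 1.0
```

Call:
carry_out --pt "0 0 0 0 0 0.04 -1" --pt "0 0 0 0 0 0.04 -1" --pt "0 0 0 0 0 0.04 -1" --pt "0 0 0 0 0 0 -1" --pt "0 0 0 0 0 0 -1"

```text
t: 6.65
eef_pos: [0.6254, 0.1936, 0.0669]
ee_rot: [[0.0, 1.0, 0.0], [1.0, -0.0, 0.0], [0.0, 0.0, -1.0]]
ft_force: [-0.6, 1.4, 2.1]
width: 0.004
grasp_force: 0.9
```

Call:
carry_out --pt "0 0 0 0 0 0.04 -1" --pt "0 0 0 0 0 0.04 -1" --pt "0 0 0 0 0 0 -1" --pt "0 0 0 0 0 0 -1"

```text
t: 6.98
eef_pos: [0.6254, 0.1935, 0.0651]
ee_rot: [[0.0, 1.0, 0.0], [1.0, -0.0, 0.0], [0.0, 0.0, -1.0]]
ft_force: [-0.4, 0.0, 4.0]
width: 0.005
grasp_force: 1.9
```

Call:
carry_out --pt "0 0 0 0 0 0.04 -1" --pt "0 0 0 0 0 0.02 -1" --pt "0 0 0 0 0 0 -1" --pt "0 0 0 0 0 0 -1"

```text
t: 7.32
eef_pos: [0.6254, 0.1936, 0.0637]
ee_rot: [[0.0, 1.0, 0.0], [1.0, -0.0, 0.0], [0.0, 0.0, -1.0]]
ft_force: [-1.5, -0.9, 6.4]
width: 0.005
grasp_force: 3.0
```

Call:
carry_out --pt "0 0 0 0 0 -0.1 -1" --pt "0 0 0 0 0 -0.2 -1" --pt "0 0 0 0 0 -0.4 -1" --pt "0 0 0 0 0 -0.7 -1" --pt "0 0 0 0 0 -0.9 -1" --pt "0 0 0 0 0 -0.9 -1" --pt "0 0 0 0 0 -0.9 -1" --pt "0 0 0 -0.4 0 0 -1" --pt "0 0 0 -0.9 0 0 -1" --pt "0 0 0 -0.9 0 0 -1" --pt "0 0 0 -0.9 -0.1 0 -1" --pt "0 0 0 -0.9 -0.1 0 -1" --pt "0 0 0 -0.9 -0.1 0 -1" --pt "0 0 0 -0.9 -0.1 0 -1"

```text
t: 8.48
eef_pos: [0.6146, 0.047, 0.1653]
ee_rot: [[0.001, 1.0, -0.001], [1.0, -0.001, -0.0], [-0.0, -0.001, -1.0]]
ft_force: [-0.0, -0.6, -0.3]
width: 0.005
grasp_force: 0.0
```

Call:
carry_out --pt "0 0 0 -0.9 0 0 -1" --pt "0 0 0 -0.9 0 0 -1" --pt "0 0 0 -0.9 0 0 -1" --pt "0 0 0 -0.9 0 0 -1" --pt "0 0 0 -0.9 0 0 -1" --pt "0 0 0 -0.9 0 0 -1" --pt "0 0 0 -0.9 0 0 -1" --pt "0 0 0 -0.9 0 0 -1" --pt "0 0 0 -0.7 0 0 -1" --pt "0 0 0 -0.3 0 0 -1" --pt "0 0 0 0 0 0 -1" --pt "0 0 0 0 0 0 -1" --pt "0 0 0 0 0 0 -1"

```text
t: 9.57
eef_pos: [0.6151, -0.1554, 0.1658]
ee_rot: [[-0.0, 1.0, -0.0], [1.0, 0.0, 0.0], [0.0, -0.0, -1.0]]
ft_force: [0.5, 0.4, -0.3]
width: 0.006
grasp_force: 0.0
```

```bash
python3 - <<'E'
from m import *
s=ctrl.observe();print(s['t'],s['eef_pos'],s['ft_force'],s['width'])
for n in seed:
    p,d=ctrl.get_image(n);uv,m,st=dot(p,'yellow',seed[n]['yellow']);o,r=ray(n,uv);print(n,uv,st[2:],o+r*np.median(d[m]))
E
```

```text
9.5667 [ 0.61514311 -0.15544485  0.1658011 ] [ 0.54322644  0.37626741 -0.316693  ] 0.005728887293089917
top [212.61212121 190.96969697] [ 14  15 165] [0.62428937 0.19365777 0.04955251]
scene [369.6380597  253.10447761] [ 20  17 268] [0.62534973 0.19305563 0.04911301]
```

Yellow is down: its dot is now at 49 mm and has not shifted. Next is blue.

Call:
carry_out --pt "0 0 0 -0.22 0.04 0.2 -1" --pt "0 0 0 0 0 0.5 -1" --pt "0 0 0 0 0 0.6 -1" --pt "0 0 0 0 0 0.6 -1" --pt "0 0 0 0 0 0.6 -1" --pt "0 0 0 0 0 0.4 -1" --pt "0 0 0 0 0 0.3 -1" --pt "0 0 0 0 0 0.2 -1" --pt "0 0 0 0 0 0 -1" --pt "0 0 0 0 0 0 -1" --pt "0 0 0 0 0 0 -1"

```text
t: 10.58
eef_pos: [0.6166, -0.1621, 0.0817]
ee_rot: [[0.0, 1.0, 0.001], [1.0, -0.0, -0.001], [-0.001, 0.001, -1.0]]
ft_force: [-0.2, -0.1, 0.3]
width: 0.005
grasp_force: 0.0
```

Call:
carry_out --pt "0 0 0 0 0 0.04 -1" --pt "0 0 0 0 0 0.04 -1" --pt "0 0 0 0 0 0.04 -1" --pt "0 0 0 0 0 0.04 -1" --pt "0 0 0 0 0 0.04 -1" --pt "0 0 0 0 0 0.04 -1" --pt "0 0 0 0 0 0.04 -1" --pt "0 0 0 0 0 0.04 -1" --pt "0 0 0 0 0 0.04 -1" --pt "0 0 0 0 0 0.04 -1" --pt "0 0 0 0 0 0 -1" --pt "0 0 0 0 0 0 -1"

```text
t: 11.58
eef_pos: [0.6162, -0.162, 0.071]
ee_rot: [[0.0, 1.0, 0.0], [1.0, -0.0, 0.0], [0.0, 0.0, -1.0]]
ft_force: [-0.0, 0.3, 2.3]
width: -0.0
grasp_force: 1.0
```

Down to 0.0640 in two steps.

Call:
carry_out --pt "0 0 0 0 0 0.04 -1" --pt "0 0 0 0 0 0.04 -1" --pt "0 0 0 0 0 0.04 -1" --pt "0 0 0 0 0 0.04 -1" --pt "0 0 0 0 0 0.04 -1" --pt "0 0 0 0 0 0 -1" --pt "0 0 0 0 0 0 -1"

```text
t: 12.17
eef_pos: [0.6162, -0.162, 0.0659]
ee_rot: [[0.0, 1.0, 0.0], [1.0, -0.0, 0.0], [0.0, 0.0, -1.0]]
ft_force: [-0.2, 0.2, 2.9]
width: 0.003
grasp_force: 1.3
```

Call:
carry_out --pt "0 0 0 0 0 0.04 -1" --pt "0 0 0 0 0 0.04 -1" --pt "0 0 0 0 0 0 -1" --pt "0 0 0 0 0 0 -1"

```text
t: 12.5
eef_pos: [0.6162, -0.162, 0.0641]
ee_rot: [[0.0, 1.0, 0.0], [1.0, -0.0, -0.0], [-0.0, 0.0, -1.0]]
ft_force: [-1.3, -0.3, 4.9]
width: 0.007
grasp_force: 2.6
```

Call:
carry_out --pt "0 0 0 0 0 0.02 -1" --pt "0 0 0 0 0 0 -1" --pt "0 0 0 0 0 -0.1 -1" --pt "0 0 0 0 0 -0.2 -1" --pt "0 0 0 0 0 -0.4 -1" --pt "0 0 0 0 0 -0.7 -1" --pt "0 0 0 0 0 -0.9 -1" --pt "0 0 0 0 0 -0.9 -1" --pt "0 0 0 0 0 -0.8 -1" --pt "0 0 0 -0.3 -0.4 0 -1" --pt "0 0 0 -0.4 -0.8 0 -1" --pt "0 0 0 -0.4 -0.8 0 -1" --pt "0 0 0 -0.4 -0.8 0 -1" --pt "0 0 0 -0.4 -0.8 0 -1" --pt "0 0 0 -0.4 -0.8 0 -1" --pt "0 0 0 -0.4 -0.8 0 -1" --pt "0 0 0 -0.3 -0.7 0 -1" --pt "0 0 0 0 -0.3 0 -1" --pt "0 0 0 0 0 0 -1" --pt "0 0 0 0 0 0 -1"

```text
t: 14.17
eef_pos: [0.4616, -0.2367, 0.1639]
ee_rot: [[0.001, 1.0, 0.001], [1.0, -0.001, -0.0], [-0.0, 0.001, -1.0]]
ft_force: [-0.5, 0.0, 0.6]
width: 0.004
grasp_force: 0.0
```

```bash
python3 - <<'E'
from m import *
s=ctrl.observe();print(s['t'],s['eef_pos'],s['ft_force'],s['width'])
for n in seed:
    p,d=ctrl.get_image(n);uv,m,st=dot(p,'blue',seed[n]['blue']);o,r=ray(n,uv);print(n,uv,st[2:],o+r*np.median(d[m]))
E
```

```text
14.1667 [ 0.46162981 -0.23672242  0.16389183] [-0.49547347  0.02532721  0.57549424] 0.004169305529250801
top [345.13445378 194.94957983] [ 12  13 119] [ 0.61512346 -0.1608337   0.04967966]
scene [217.51592357 208.96178344] [ 16  13 157] [ 0.61734958 -0.16077935  0.04931543]
```

Blue is down at 49 mm and has not shifted. Next is red.

Call:
carry_out --pt "0 0 0 -0.05 0 0.2 -1" --pt "0 0 0 0 0 0.5 -1" --pt "0 0 0 0 0 0.6 -1" --pt "0 0 0 0 0 0.6 -1" --pt "0 0 0 0 0 0.6 -1" --pt "0 0 0 0 0 0.4 -1" --pt "0 0 0 0 0 0.3 -1" --pt "0 0 0 0 0 0.1 -1" --pt "0 0 0 0 0 0 -1" --pt "0 0 0 0 0 0 -1" --pt "0 0 0 0 0 0 -1"

```text
t: 15.18
eef_pos: [0.4615, -0.2384, 0.0816]
ee_rot: [[0.0, 1.0, 0.001], [1.0, -0.0, -0.001], [-0.001, 0.001, -1.0]]
ft_force: [-0.2, 0.1, -0.2]
width: 0.006
grasp_force: 0.0
```

Call:
carry_out --pt "0 0 0 0 0 0.04 -1" --pt "0 0 0 0 0 0.04 -1" --pt "0 0 0 0 0 0.04 -1" --pt "0 0 0 0 0 0.04 -1" --pt "0 0 0 0 0 0.04 -1" --pt "0 0 0 0 0 0.04 -1" --pt "0 0 0 0 0 0.04 -1" --pt "0 0 0 0 0 0.04 -1" --pt "0 0 0 0 0 0.04 -1" --pt "0 0 0 0 0 0.04 -1" --pt "0 0 0 0 0 0 -1" --pt "0 0 0 0 0 0 -1"

```text
t: 16.18
eef_pos: [0.4612, -0.2382, 0.0709]
ee_rot: [[0.0, 1.0, -0.0], [1.0, -0.0, 0.0], [0.0, -0.0, -1.0]]
ft_force: [0.0, 0.1, 1.8]
width: 0.008
grasp_force: 1.0
```

Call:
carry_out --pt "0 0 0 0 0 0.04 -1" --pt "0 0 0 0 0 0.04 -1" --pt "0 0 0 0 0 0.04 -1" --pt "0 0 0 0 0 0.04 -1" --pt "0 0 0 0 0 0.04 -1" --pt "0 0 0 0 0 0 -1" --pt "0 0 0 0 0 0 -1"

```text
t: 16.77
eef_pos: [0.4612, -0.2381, 0.0659]
ee_rot: [[0.0, 1.0, -0.0], [1.0, -0.0, 0.0], [0.0, -0.0, -1.0]]
ft_force: [-1.0, 1.0, 2.7]
width: 0.007
grasp_force: 1.3
```

Call:
carry_out --pt "0 0 0 0 0 0.04 -1" --pt "0 0 0 0 0 0.04 -1" --pt "0 0 0 0 0 0.02 -1" --pt "0 0 0 0 0 0 -1" --pt "0 0 0 0 0 0 -1"

```text
t: 17.18
eef_pos: [0.4612, -0.2382, 0.0636]
ee_rot: [[0.0, 1.0, 0.0], [1.0, -0.0, -0.0], [-0.0, 0.0, -1.0]]
ft_force: [-1.6, -0.2, 5.4]
width: 0.01
grasp_force: 3.0
```

Call:
carry_out --pt "0 0 0 0 0 -0.1 -1" --pt "0 0 0 0 0 -0.2 -1" --pt "0 0 0 0 0 -0.4 -1" --pt "0 0 0 0 0 -0.7 -1" --pt "0 0 0 0 0 -0.9 -1" --pt "0 0 0 0 0 -0.9 -1" --pt "0 0 0 0 0 -0.9 -1" --pt "0 0 0 0 0 -0.9 -1" --pt "0 0 0 -0.4 -0.4 -0.9 -1" --pt "0 0 0 -0.8 -0.8 -0.5 -1" --pt "0 0 0 -0.8 -0.8 0 -1" --pt "0 0 0 -0.8 -0.8 0 -1" --pt "0 0 0 -0.8 -0.8 0 -1" --pt "0 0 0 -0.8 -0.8 0 -1" --pt "0 0 0 -0.8 -0.8 0 -1" --pt "0 0 0 -0.8 -0.8 0 -1" --pt "0 0 0 -0.5 -0.5 0 -1" --pt "0 0 0 0 0 0 -1" --pt "0 0 0 0 0 0 -1" --pt "0 0 0 0 0 0 -1"

```text
t: 18.85
eef_pos: [0.2991, -0.3999, 0.2237]
ee_rot: [[0.0, 1.0, 0.0], [1.0, -0.0, 0.0], [0.0, 0.0, -1.0]]
ft_force: [0.1, 0.8, -0.2]
width: 0.005
grasp_force: 0.0
```

```bash
python3 - <<'E'
from m import *
s=ctrl.observe();print(s['t'],s['eef_pos'],s['ft_force'])
H['green']=(45,95)
for n in seed:
    p,d=ctrl.get_image(n);cv2.imwrite(f'pics/{n}9.png',p[:,:,::-1])
    for c in ('yellow','blue','red'):
        uv,m,st=dot(p,c,seed[n][c]);o,r=ray(n,uv);print(n,c,uv,o+r*np.median(d[m]))
    u,v=seed[n]['green'];o,r=ray(n,(u,v));print('green',o+r*d[v,u])
E
```

```text
18.85 [ 0.29912165 -0.39993561  0.2237086 ] [ 0.12435865  0.79759755 -0.15982706]
top yellow [212.72619048 191.07142857] [0.62400218 0.19331779 0.04974837]
top blue [345.03278689 194.77868852] [ 0.61559754 -0.16059973  0.04945854]
top red [374.25149701 252.7245509 ] [ 0.46133029 -0.23773767  0.04986094]
green [0.42632182 0.06028368 0.0572841 ]
scene yellow [369.57407407 253.11111111] [0.62519252 0.19293135 0.04879425]
scene blue [217.56329114 208.97468354] [ 0.61761037 -0.16051452  0.04969301]
scene red [212.77358491 154.68553459] [ 0.4629413  -0.23791175  0.04917623]
green [0.42916033 0.06093173 0.05464945]
```

View pics/scene9.png

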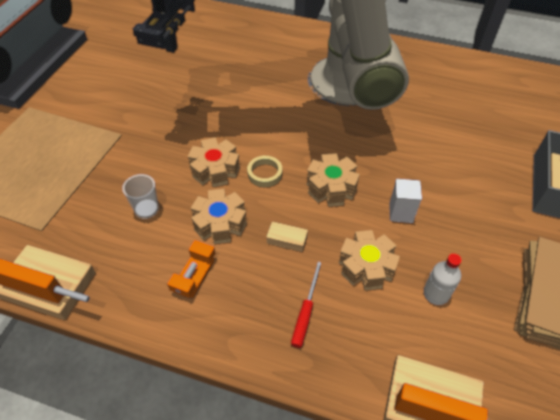

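The yellow (370,253), blue (218,209) and red (213,155) stars are all down at about 49 mm. Green (333,172) and the bystanders have not moved, and the arm is clear.

```bash
python3 -c "
from rig import ctrl
print(ctrl.hand_in())"
```

```text
the job is handed in; nothing more can be done
None
```

The yellow, blue and red stars were tapped fully down in that order, with measured force no higher than about 6.4 N; green and everything else stayed where it was, and the job was handed in at about 19 s.

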